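# Change over the trays of the bottle reader

## Robot

A 7-joint arm with a two-finger parallel gripper is mounted at the origin on a cart in front of the work surface, level with it; the furniture and walls round the work are solid. World frame = base frame: x ahead of the robot, y to its left, z up, the work surface at z = 0. Lengths are in m, angles in rad, forces in N, time in s.
With the tool pointing down it reaches from about 0.425 to 0.925 m from the base axis. Payload 6.8 kg.
Tool frame: the origin (TCP) lies at the very end of the fingers, on their centre line; the grasp point (between the pads) lies bot.grip_point_offset behind it (bot.grip_point_offset is the distance from the TCP to the grasp point, in m); z points along the fingers, y is the line along which they close (so a half turn about z gives the same grasp; the last joint's range is limited). The gripper opens to 85 mm and grips with 20 to 120 N. Pads are 22 mm wide; open, the fingers measure 114 mm over their backs; the gripper's body (76 mm by 85 mm) begins 54 mm behind the grasp point. The pads swing forward as they close: fully open they stand 13 mm farther back than shut.
Start: joints at [-1.396, 0.477, 0.022, 1.555, -0.011, 1.109, -0.083], TCP at [0.188, 0.648, 0.231] pointing down, gripper open.
Joint ranges: [-2.96, 2.96], [-0.34, 2.1], [-1.41, 1.46], [0.24, 2.44], [-1.37, 4.51], [0.17, 1.92], [-2.96, 2.96]. Speed limits (rad/s): [2.39, 2.39, 3.14, 3.14, 3.14, 3.14, 3.14].

## Interface

Orientations are given as a unit quaternion [w, x, y, z].
In Python, from station import bot, imaging gives the robot as it stands. The module is installed in compiled form; this text tells all that it offers.
- The arm moves only by the tool carry_out, never from a script. Its argument "targets" is one flat list of numbers, 5 for each row, row after row: the closure in counts, from 0 (fully open) to 255 (shut), then the shift along the world's x, y, z in mm, then the turn about the world's z in degrees. A call has 1 to 20 rows; each row shifts and turns the commanded pose from where the row before left it; what a row does not reach is not made up. A row lasts 1/10 s, in which the tool goes at most 50 mm and 8.59 degrees, less where a joint would pass 70% of its speed; a pose out of reach is approached as far as the arm can. A call is refused whole if a number of a shift passes 50 or a number of a turn 8.59, either way. A call with a gripper value outside its range is refused whole. The fingers move at their own pace and stop on an object; "newtons" is the grip in N (left out, the last holds). Time passes only in rows, so rows that do not move let the fingers close. It gives the time, the measured TCP pose, the force, the opening and the grip force at its end, in the units of the state.
- bot.get_obs(): the state, without advancing time (a new reading comes with each control period).
- imaging.read_camera(name): name is "side" or "top"; returns a dict with "frame" (480x640x3 uint8, red, green, blue), "fov_y" (degrees; the focal length in pixels is half the picture's height over the tangent of half this angle, whatever the lens; pixels are square), "cx", "cy" (the principal point, pixels), "pose" (4x4, takes a point from camera to world coordinates). Camera axes: x right, y up, looking along -z (the intrinsics and any distortion apply to the point x, -y, -z); pixel columns grow to the right and rows downward; lengths in m; the calibration is good to about 2 mm. A picture is of the moment at which its call begins. There is no depth.
- bot.hand_in(): hands the job in; it is judged then, once.
The state is a dict: "t": time; "q": joint angles; "joint_vel": joint speeds; "joint_torque": joint torques, N m; "eef_pos": TCP position; "tool_rot": TCP orientation; "contact_force": force on the tool from outside, world axes, zero at the start; "torque": the same for the moment, N m; "gripper_width": opening from 0.0 (shut) to 1.0 (fully open); "grasp_force": force on a finger pad.
Only numpy, scipy, OpenCV 4.12 (cv2) and the standard library are available. Lean on these libraries where they do the work, as an engineer would, in place of code of your own. Each camera call takes 0.05 s, during which the arm holds its last target. There are 200 camera calls.

## Task

On the bottle reader, push the empty tray fully home with the fingertips; only then hook a fingertip behind the upright lip of the tray carrying the short white bottle and draw it out along its rail to the stop, smoothly enough that the bottle stays standing in its seat. Only one tray may be out at a time, and the tray with the tall bottle stays home. Do not grip or lift anything, do not touch the bottles, and leave the things around the reader where they are.

Things in the scene. Friction and masses are not known exactly. Their poses are not given: they have to be found in the camera images.
- reader_front (a point): middle of the front top edge of the fixed bottle reader, 10 mm above the table. White bed 170 mm deep, 226 wide; three lanes 70 mm apart between aluminium guides 20 high; white scanner wall 124 high across the back. x points from the front to the wall, y left, z up. One grey tray 56 wide runs in each lane; which is where varies
- tray_empty (a joint): slide of the empty tray (starts 50 to 85 mm out), m: 0 = fully home, grows as the tray is drawn out of the reader along its rail (reader -x direction), 0.09 = at its outer end stop. Friction 2.5 N, no spring, no latch; it stays where it is left
- tray_empty_lip (a point): top centre of the pull lip of the empty tray (starts 50 to 85 mm out). x points from the lip towards the reader's wall (the way home), z up. Lip: upright wall 56 mm wide (y), 8 thick (x -4 to +4), 30 above the tray floor, top 48 above the table. Behind it (x +4 to +83) lies flat open tray floor, 56 wide, 18 above the table; then the bottle seat, centre at x +107
- tray_bottle (a joint): slide of the tray that carries the short white bottle (starts home), m: 0 = fully home, grows as the tray is drawn out of the reader along its rail (reader -x direction), 0.09 = at its outer end stop. Friction 2.5 N, no spring, no latch; it stays where it is left
- tray_bottle_lip (a point): top centre of the pull lip of the tray that carries the short white bottle (starts home). x points from the lip towards the reader's wall (the way home), z up. Lip: upright wall 56 mm wide (y), 8 thick (x -4 to +4), 30 above the tray floor, top 48 above the table. Behind it (x +4 to +83) lies flat open tray floor, 56 wide, 18 above the table; then the bottle seat, centre at x +107
- tray_dropper (a joint): slide of the tray that carries the tall slim bottle (starts home), m: 0 = fully home, grows as the tray is drawn out of the reader along its rail (reader -x direction), 0.09 = at its outer end stop. Friction 2.5 N, no spring, no latch; it stays where it is left
- tray_dropper_lip (a point): top centre of the pull lip of the tray that carries the tall slim bottle (starts home). x points from the lip towards the reader's wall (the way home), z up. Lip: upright wall 56 mm wide (y), 8 thick (x -4 to +4), 30 above the tray floor, top 48 above the table. Behind it (x +4 to +83) lies flat open tray floor, 56 wide, 18 above the table; then the bottle seat, centre at x +107
- tray_empty_lip_front: front half (4 mm) of the lip of the empty tray: the face towards the robot. Origin is the tray's origin, 81 mm behind the lip along the slide and at table height
- tray_empty_lip_back: back half (4 mm) of the same lip: the face towards the bottle seat. Same origin
- tray_bottle_lip_front: front half (4 mm) of the lip of the tray with the short bottle: the face towards the robot. Origin is the tray's origin, 81 mm behind the lip along the slide and at table height
- tray_bottle_lip_back: back half (4 mm) of the same lip: the face towards the bottle seat. Same origin
- small_bottle: short white bottle, 31 mm across, 66 high, loose in a square seat (42 mm wide inside, rim 7 mm high) of its tray; origin at the centre of its underside, z up along the bottle
- tall_bottle: tall slim dropper bottle, 36 mm across, 102 high, loose in the seat of its tray; origin at the centre of its underside, z up along the bottle
- ethanol: bystander: glass bottle with blue screw cap, 56 mm across, 104 high, beside the reader on its left near the back; origin at the centre of its underside
- tape: bystander: roll of tape lying flat, 90 mm across, 19 high, right of the reader; origin at the centre of its underside
- marker_a: bystander: black felt marker lying on the table left of the reader, 13x130x16 mm; origin at the centre of its underside
- marker_b: bystander: black felt marker lying on the table right and in front of the reader, 13x130x16 mm; origin at the centre of its underside
- tips: bystander: grey tip box with clear lid, 92x122x58 mm, right of the reader near the back; origin at the centre of its underside
Mind the look-alikes: they are no part of the job. What is shaped like the small_bottle but orange, purple or yellow is not meant.

How it is judged:
On the way, in this order (a step that is already met when the one before it is completed fails the run):
1. the empty tray is fully home (value of joint tray_empty below 0.005 m), for 0.2 s.
2. a finger behind the lip draws the tray with the short bottle (contact force between the fingers and tray_bottle_lip_back above 0.5 N and value of joint tray_bottle above 0.015 m), for 0.1 s.
3. that tray is out at its stop (value of joint tray_bottle above 0.083 m), for 0.2 s.
At the end, for the whole second after the job is handed in: The empty tray and the tray with the tall bottle are home (within 5 mm), the tray with the short bottle is out to its stop (within 7 mm) and at rest, and both bottles stand upright (within 0.2 rad), the short one in the seat of its tray (value of joint each of tray_empty, tray_dropper below 0.005 m and value of joint tray_bottle above 0.083 m and velocity of joint tray_bottle below 0.01 m/s and angle between each of small_bottle, tall_bottle's own z axis and vertical below 0.2 rad and x of small_bottle in the frame of tray_bottle_lip between 0.085 and 0.13 m and y of small_bottle in the frame of tray_bottle_lip between -0.02 and 0.02 m and z of small_bottle in the frame of tray_bottle_lip below -0.018 m and linear speed of small_bottle below 0.02 m/s); the robot touches nothing.
It fails at once if the fingers touch a bottle on a tray (contact force between the fingers and small_bottle above 0.3 N or contact force between the fingers and tall_bottle above 0.3 N).
It fails at once if the tray with the short bottle leaves home (12 mm) while the empty tray is still out (10 mm), or the tray with the tall bottle is drawn out (12 mm) ((value of joint tray_bottle above 0.012 m and value of joint tray_empty above 0.01 m) or value of joint tray_dropper above 0.012 m).
It fails at once if a lip is pinched between the fingers ((contact force between the fingers and tray_empty_lip_front above 1.5 N and contact force between the fingers and tray_empty_lip_back above 1.5 N) or (contact force between the fingers and tray_bottle_lip_front above 1.5 N and contact force between the fingers and tray_bottle_lip_back above 1.5 N)).
It fails at once if a bottle on a tray tips over or is lifted out of its seat (not (angle between small_bottle's own z axis and vertical below 0.5 rad) or not (angle between tall_bottle's own z axis and vertical below 0.5 rad) or z of small_bottle in the frame of tray_bottle_lip above -0.016 m).
It fails at once if a bystander on the table is shifted by more than 20 mm (distance of any of ethanol, tape, marker_a, marker_b, tips from where it was at the start of the episode above 0.02 m).
It also fails if it takes over 51 s, if anything falls off the work surface, if the arm or the gripper's body presses on something with over 40 N, if the wrist force passes 120 N, or if a joint passes its speed limit or range.

## Working session

There is one attempt and no reset: what is moved stays moved. The work goes in short steps, Python scripts to look and compute and a tool call to move; the robot and the scene stay as the last step left them, time stands still between calls to the robot, and variables do not carry over. Pictures are saved under pics/ and viewed, at most 10 in all, crops included, and the job is handed in when it is done.

Besides the shell and the picture viewer there is one more tool, called after "Emit:" as name(argument=value, ...), one argument or row to a line, values as JSON. carry_out: Moves the arm, as the interface text tells. Its arguments: {"type":"object","properties":{"targets":{"type":"array","items":{"type":"number"}},"newtons":{"type":"number"}},"required":["targets"]}

```bash
mkdir -p pics; python3 - <<'E'
from station import bot, imaging
import cv2,numpy as np
for n in ("side","top"):
    r=imaging.read_camera(n); cv2.imwrite(f"pics/{n}0.png",r["frame"][:,:,::-1])
    print(n,[ (k,v if k!="pose" else np.round(v,4).tolist()) for k,v in r.items() if k!="frame"])
o=bot.get_obs(); print(o, bot.grip_point_offset)
E
```

```text
side [('fov_y', 50.75650546417341), ('cx', 325.546628587528), ('cy', 240.5870796800186), ('pose', [[0.6124, 0.4089, -0.6766, -0.0145], [-0.7906, 0.3167, -0.5241, -0.5616], [0.0, 0.8559, 0.5172, 0.5491], [0.0, 0.0, 0.0, 1.0]])]
top [('fov_y', 48.75380972117439), ('cx', 322.4463208503525), ('cy', 239.30933500601344), ('pose', [[-0.018, 0.9877, -0.1555, 0.5043], [-0.9998, -0.0182, -0.0001, -0.0288], [-0.0029, 0.1554, 0.9878, 0.9813], [0.0, 0.0, 0.0, 1.0]])]
{'t': 0.1, 'q': array([-1.396103  ,  0.47773712,  0.02231249,  1.55631457, -0.01150934,
        1.10929626, -0.08311929]), 'joint_vel': array([ 0.00125819, -0.00228842,  0.00046842, -0.00295638, -0.00182918,
       -0.0030333 , -0.00157826]), 'joint_torque': array([ 3.94298477e-03, -5.97763610e+01,  1.61327206e+00, -2.81955332e+01,
        1.27439058e-02,  5.06051336e-03, -2.53040776e-05]), 'eef_pos': array([0.1881957 , 0.64769683, 0.2304252 ]), 'tool_rot': array([-6.68202774e-05,  1.40914167e-01,  9.90021482e-01, -8.11180869e-04]), 'contact_force': array([ 0.18498937,  1.36001997, -0.81432132]), 'torque': array([-0.01353166, -0.00900519, -0.00833358]), 'grasp_force': 0.0, 'gripper_width': 0.9979562323930167} 0.0187
```

View pics/top0.png

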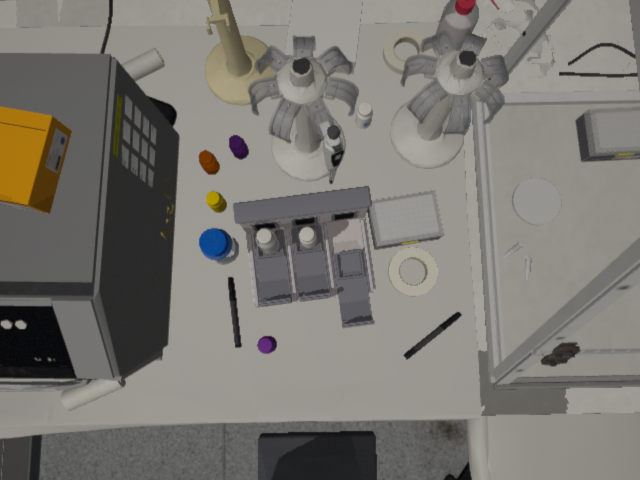

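View pics/side0.png

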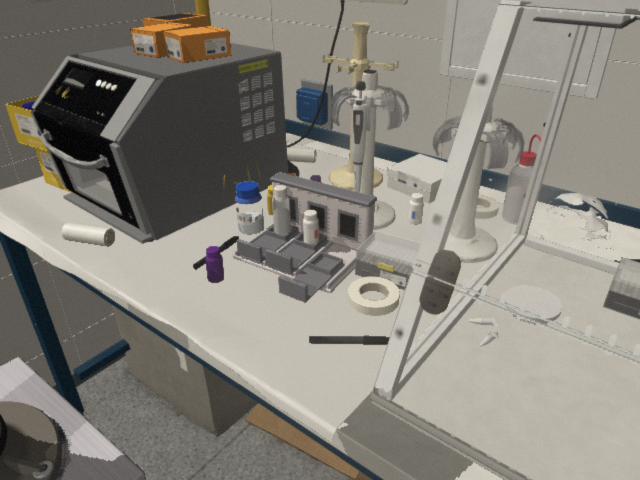

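```bash
python3 - <<'E'
import cv2
a=cv2.imread("pics/top0.png")[180:340,220:390]; cv2.imwrite("pics/topc.png",cv2.resize(a,None,fx=3.7,fy=3.7,interpolation=cv2.INTER_CUBIC)[:600])
a=cv2.imread("pics/side0.png")[170:310,225:405]; cv2.imwrite("pics/sidec.png",cv2.resize(a,None,fx=4.2,fy=4.2,interpolation=cv2.INTER_CUBIC)[:600])
E
```

```text
(no output)
```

View pics/topc.png

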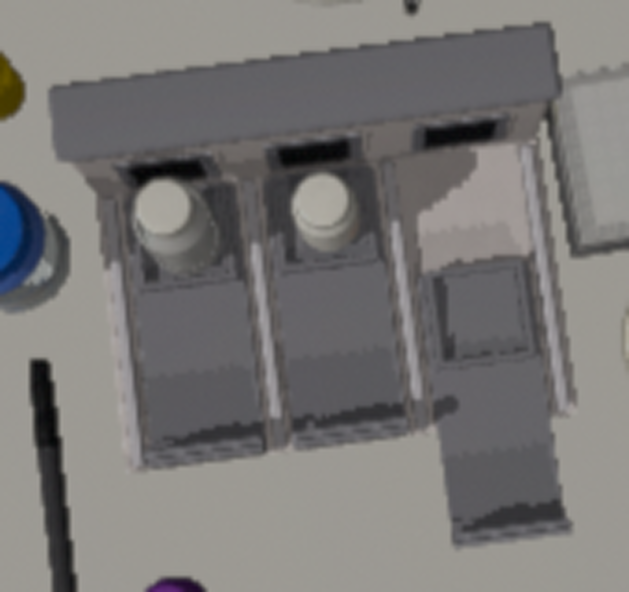

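View pics/sidec.png

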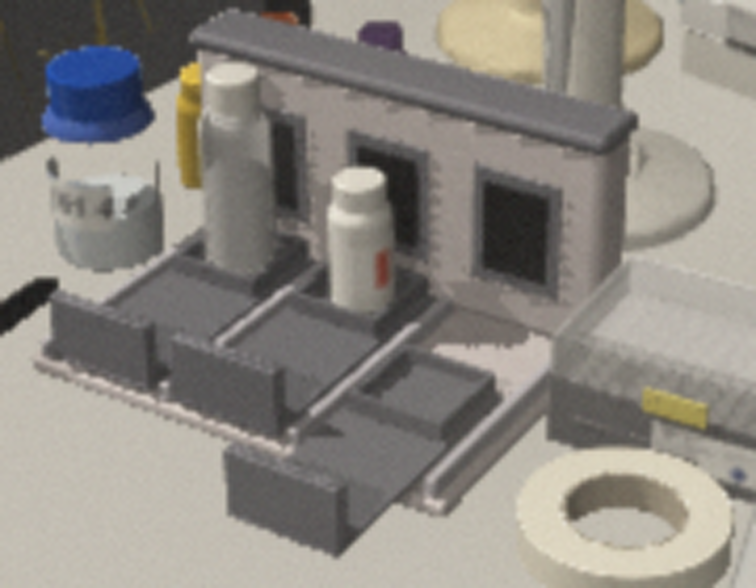

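```bash
cat > h.py <<'E'
import numpy as np
C={"side":(50.75650546417341,325.5466,240.5871,[[0.6124,0.4089,-0.6766,-0.0145],[-0.7906,0.3167,-0.5241,-0.5616],[0,0.8559,0.5172,0.5491]]),
"top":(48.75380972117439,322.4463,239.3093,[[-0.018,0.9877,-0.1555,0.5043],[-0.9998,-0.0182,-0.0001,-0.0288],[-0.0029,0.1554,0.9878,0.9813]])}
def ray(n,u,v):
    f,cx,cy,P=C[n]; P=np.array(P); f=240/np.tan(np.radians(f/2))
    d=P[:,:3]@np.array([(u-cx)/f,-(v-cy)/f,-1]); return P[:,3],d/np.linalg.norm(d)
def tri(a,b):
    o1,d1=ray("top",*a);o2,d2=ray("side",*b)
    s=np.linalg.lstsq(np.c_[d1,-d2],o2-o1,rcond=None)[0]
    p,q=o1+s[0]*d1,o2+s[1]*d2; return (p+q)/2,np.linalg.norm(p-q)
def plane(n,u,v,z):
    o,d=ray(n,u,v); return o+d*(z-o[2])/d[2]
def tc(u,v): return 220+u/3.7,180+v/3.7
def sc(u,v): return 225+u/4.2,170+v/4.2
E
python3 - <<'E'
from h import *
np.set_printoptions(precision=4,suppress=True)
for n,a,b in [("emptyL",(456,537),(232,447)),("emptyR",(569,525),(348,482)),("midL",(294,443),(176,338)),("midR",(410,430),(287,370)),("leftL",(140,463),(55,291)),("leftR",(265,448),(157,323))]:
    print(n,*tri(tc(*a),sc(*b)),plane("top",*tc(*a),.048),plane("side",*sc(*b),.048))
print("wall",plane("top",*tc(50,90),.134),plane("top",*tc(550,25),.134))
for u,v in [(265,345),(105,405),(165,355),(110,60)]: print((u,v),plane("top",u,v,.1),plane("top",u,v,0.02))
E
```

```text
emptyL [ 0.5002 -0.063   0.0466] 0.00220450859976365 [ 0.4995 -0.0622  0.048 ] [ 0.4996 -0.0652  0.048 ]
emptyR [ 0.506  -0.1174  0.0496] 0.005806379323210246 [ 0.5041 -0.1154  0.048 ] [ 0.5099 -0.1179  0.048 ]
midL [0.546  0.0124 0.0473] 0.003265875349529474 [0.5448 0.0135 0.048 ] [0.5464 0.0105 0.048 ]
midR [ 0.5524 -0.0442  0.0495] 0.007430408058654839 [ 0.5499 -0.0416  0.048 ] [ 0.5568 -0.0452  0.048 ]
leftL [0.5391 0.0841 0.0484] 0.006729943204210226 [0.5367 0.0865 0.048 ] [0.5419 0.0821 0.048 ]
leftR [0.5449 0.0248 0.0508] 0.00647008746345241 [0.5427 0.0273 0.048 ] [0.5503 0.0258 0.048 ]
wall [0.6983 0.1158 0.134 ] [ 0.7238 -0.1063  0.134 ]
(265, 345) [0.47   0.0683 0.1   ] [0.4669 0.0771 0.02  ]
(105, 405) [0.3799 0.3256 0.1   ] [0.3686 0.3577 0.02  ]
(165, 355) [0.4569 0.2313 0.1   ] [0.4526 0.2549 0.02  ]
(110, 60) [0.9733 0.3439 0.1   ] [1.0159 0.3777 0.02  ]
```

```bash
python3 - <<'E'
from h import *
np.set_printoptions(precision=4,suppress=True)
for a,b in [((95,292),(138,68)),((110,55),(283,52)),((110,375),(148,235)),((62,400),(70,235)),((122,385),(110,240)),((65,130),(228,30)),((265,345),(214,250))]: print(a,b,*tri(a,b))
E
```

```text
(95, 292) (138, 68) [0.5302 0.2583 0.3432] 0.038951000406349155
(110, 55) (283, 52) [0.8647 0.2461 0.3239] 0.009535403288296213
(110, 375) (148, 235) [0.4511 0.32   0.0219] 0.08293911337811297
(62, 400) (70, 235) [0.3809 0.4373 0.0052] 0.010545473181406131
(122, 385) (110, 240) [0.4073 0.3246 0.0217] 0.01221273854272996
(65, 130) (228, 30) [0.7359 0.2726 0.3832] 0.0024698172690664068
(265, 345) (214, 250) [0.4703 0.0708 0.0636] 0.004498227223269285
```

Emit:
carry_out(
  targets=[255,0,-20,40,0,255,0,-30,35,0,255,5,-35,30,0,255,10,-35,30,0,255,20,-35,20,0,255,25,-35,10,0,255,25,-35,0,0],
  newtons=30,
)

```text
t: 0.8
eef_pos: [0.2742, 0.4222, 0.398]
tool_rot: [0.0, 0.141, 0.99, 0.001]
contact_force: [0.9, -0.4, -0.2]
gripper_width: 0.001
grasp_force: 0.0
```

Emit:
carry_out(
  targets=[255,10,-40,0,0,255,15,-40,0,0,255,20,-40,0,5.6,255,25,-40,0,5.6,255,25,-40,-10,5.6,255,20,-45,-20,5.8,255,15,-45,-20,0,255,10,-45,-20,0,255,5,-45,-20,0,255,0,-45,-20,0,255,0,-45,-20,0,255,0,-45,-20,0,255,0,0,0,0],
)

```text
t: 2.1
eef_pos: [0.414, -0.093, 0.2462]
tool_rot: [-0.002, -0.051, 0.999, -0.001]
contact_force: [-0.1, -0.0, 0.1]
gripper_width: 0.0
grasp_force: 0.0
```

Emit:
carry_out(
  targets=[255,10,-1,-45,0,255,10,-1,-45,0,255,10,0,-45,0,255,5,0,-40,0,255,0,0,-25,0,255,0,0,-14,0,255,0,0,0,0,255,0,0,0,0],
)

```text
t: 2.9
eef_pos: [0.4518, -0.0894, 0.0344]
tool_rot: [-0.0, -0.056, 0.998, 0.0]
contact_force: [-0.3, -0.3, 0.7]
gripper_width: 0.001
grasp_force: 0.0
```

```bash
python3 - <<'E'
from station import imaging
import cv2
r=imaging.read_camera("side")["frame"][150:330,215:415,::-1]
t=imaging.read_camera("top")["frame"][180:360,200:400,::-1]
cv2.imwrite("pics/c1.png",cv2.resize(cv2.hconcat([r,t]),None,fx=2,fy=2,interpolation=cv2.INTER_CUBIC))
E
```

```text
(no output)
```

View pics/c1.png

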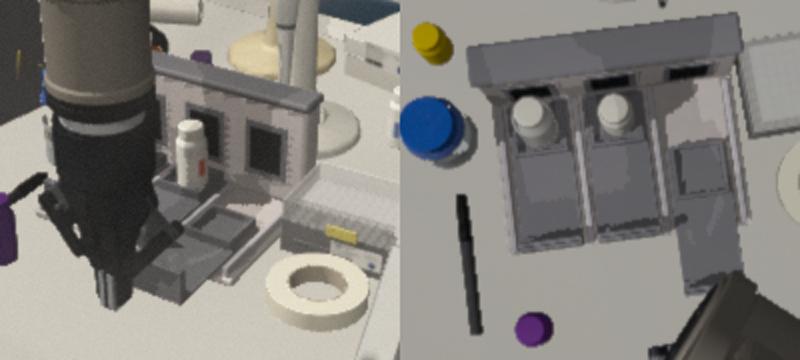

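Emit:
carry_out(
  targets=[255,10,-2,0,0,255,10,-1,0,0,255,8,1,0,0,255,8,1,0,0,255,8,1,0,0,255,8,1,0,0,255,8,1,0,0,255,8,1,0,0,255,8,1,0,0,255,0,0,0,0],
)

```text
t: 4.0
eef_pos: [0.5294, -0.0853, 0.0342]
tool_rot: [0.001, -0.056, 0.998, -0.0]
contact_force: [-0.0, 0.3, 0.4]
gripper_width: 0.001
grasp_force: 0.0
```

Emit:
carry_out(
  targets=[255,4,0.5,0,0,255,4,0.5,0,0,255,3,0.3,0,0],
)

```text
t: 4.3
eef_pos: [0.5386, -0.0842, 0.0341]
tool_rot: [-0.0, -0.056, 0.998, 0.0]
contact_force: [-2.7, 0.2, 0.8]
gripper_width: 0.001
grasp_force: 1.3
```

Emit:
carry_out(
  targets=[255,2,0.2,0,0,255,2,0.2,0,0,255,0,0,0,0],
)

```text
t: 4.6
eef_pos: [0.543, -0.0837, 0.0341]
tool_rot: [0.0, -0.056, 0.998, 0.0]
contact_force: [-0.8, 0.1, -0.9]
gripper_width: -0.004
grasp_force: 0.6
```

Emit:
carry_out(
  targets=[255,2,0.2,0,0,255,2,0.2,0,0,255,2,0.2,0,0],
)

```text
t: 4.9
eef_pos: [0.5447, -0.0835, 0.0338]
tool_rot: [-0.004, -0.055, 0.998, 0.001]
contact_force: [-16.3, 0.5, 13.1]
gripper_width: 0.001
grasp_force: 8.3
```

Emit:
carry_out(
  targets=[255,-12,-1,0,0,255,-20,-2,0,0,255,0,0,40,0,255,0,0,40,0,255,0,30,0,0,255,20,35,0,0,255,25,9,0,0,255,18,0,0,0,255,0,0,0,0,255,0,0,0,0],
)

```text
t: 5.9
eef_pos: [0.5795, -0.0126, 0.1141]
tool_rot: [0.0, -0.056, 0.998, -0.0]
contact_force: [-0.0, -0.3, -0.2]
gripper_width: 0.0
grasp_force: 0.0
```

```bash
python3 - <<'E'
from station import imaging
import cv2
r=imaging.read_camera("side")["frame"][150:330,215:415,::-1]
t=imaging.read_camera("top")["frame"][180:360,200:400,::-1]
cv2.imwrite("pics/c2.png",cv2.resize(cv2.hconcat([r,t]),None,fx=2,fy=2,interpolation=cv2.INTER_CUBIC))
E
```

```text
(no output)
```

View pics/c2.png

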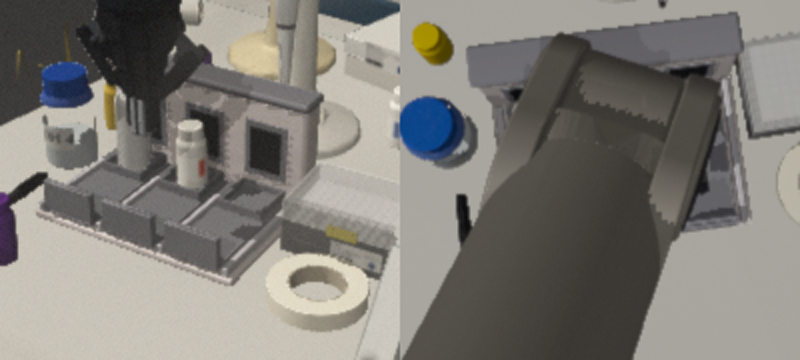

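Emit:
carry_out(
  targets=[255,0,0,-35,0,255,0,0,-30,0,255,0,0,-14,0,255,0,0,-5,0,255,0,0,0,0],
)

```text
t: 6.5
eef_pos: [0.5795, -0.0127, 0.0303]
tool_rot: [-0.0, -0.055, 0.998, -0.0]
contact_force: [0.6, -0.9, -0.1]
gripper_width: -0.002
grasp_force: 0.0
```

Emit:
carry_out(
  targets=[255,-2,-0.2,0,0,255,-2,-0.2,0,0,255,-2,-0.2,0,0,255,-1.5,-0.2,0,0,255,-1,-0.1,0,0,255,-1,-0.1,0,0,255,-1,-0.1,0,0,255,-1,-0.1,0,0,255,-1,-0.1,0,0,255,-1,-0.1,0,0,255,-1,-0.1,0,0,255,-1,-0.1,0,0,255,-1,-0.1,0,0,255,-1,-0.1,0,0],
)

```text
t: 7.9
eef_pos: [0.5624, -0.0142, 0.0303]
tool_rot: [0.0, -0.056, 0.998, -0.0]
contact_force: [2.1, 0.2, -1.3]
gripper_width: -0.002
grasp_force: 1.3
```

Emit:
carry_out(
  targets=[255,-1.2,-0.1,0,0,255,-1.4,-0.2,0,0,255,-1.6,-0.2,0,0,255,-1.8,-0.2,0,0,255,-2,-0.2,0,0,255,-2,-0.2,0,0,255,-2,-0.2,0,0,255,-2,-0.2,0,0,255,-2,-0.2,0,0,255,-2,-0.2,0,0,255,-2,-0.2,0,0,255,-2,-0.3,0,0,255,-2,-0.2,0,0,255,-2,-0.2,0,0,255,-2,-0.2,0,0,255,-2,-0.2,0,0,255,-2,-0.2,0,0,255,-2,-0.3,0,0,255,-2,-0.2,0,0,255,-2,-0.2,0,0],
)

```text
t: 9.9
eef_pos: [0.524, -0.0182, 0.0302]
tool_rot: [-0.0, -0.056, 0.998, 0.0]
contact_force: [2.4, -2.2, 0.8]
gripper_width: 0.002
grasp_force: 1.3
```

Emit:
carry_out(
  targets=[255,-2,-0.2,0,0,255,-2,-0.2,0,0,255,-2,-0.2,0,0,255,-2,-0.3,0,0,255,-2,-0.2,0,0,255,-2,-0.2,0,0,255,-2,-0.2,0,0,255,-2,-0.2,0,0,255,-2,-0.2,0,0,255,-2,-0.3,0,0,255,-2,-0.2,0,0,255,-2,-0.2,0,0,255,-2,-0.2,0,0,255,-2,-0.2,0,0,255,-2,-0.2,0,0,255,-2,-0.3,0,0,255,-1.8,-0.2,0,0,255,-1.6,-0.2,0,0,255,-1.4,-0.2,0,0,255,-1.2,-0.1,0,0],
)

```text
t: 11.9
eef_pos: [0.486, -0.0223, 0.0302]
tool_rot: [-0.0, -0.056, 0.998, 0.0]
contact_force: [3.2, -0.6, -0.1]
gripper_width: -0.001
grasp_force: 1.3
```

Emit:
carry_out(
  targets=[255,-1,-0.1,0,0,255,-1,-0.1,0,0,255,-1,-0.1,0,0,255,-1,-0.1,0,0,255,-1,-0.1,0,0,255,-1,-0.1,0,0,255,-1,-0.1,0,0,255,-1,-0.1,0,0],
)

```text
t: 12.7
eef_pos: [0.4781, -0.0232, 0.0302]
tool_rot: [-0.0, -0.056, 0.998, 0.0]
contact_force: [2.5, -0.4, 0.0]
gripper_width: 0.002
grasp_force: 1.3
```

Emit:
carry_out(
  targets=[255,-1,-0.1,0,0,255,-1,-0.1,0,0,255,-1,-0.1,0,0,255,-1,-0.1,0,0],
)

```text
t: 13.1
eef_pos: [0.4773, -0.0233, 0.0306]
tool_rot: [0.003, -0.056, 0.998, -0.001]
contact_force: [11.5, 0.7, -10.2]
gripper_width: -0.002
grasp_force: 5.9
```

Emit:
carry_out(
  targets=[255,3,0.3,0,0,255,5,0.5,0,0,255,6,0.6,0,0,255,0,0,15,0,255,0,0,40,0,255,0,0,45,0,255,-20,-20,40,0,255,-20,-40,20,0,255,0,-45,0,0,255,0,-45,0,0,255,0,-45,0,0,255,0,-45,0,0,255,0,-45,0,0,255,0,0,0,0],
)

```text
t: 14.5
eef_pos: [0.4457, -0.3139, 0.1906]
tool_rot: [-0.001, -0.051, 0.999, -0.002]
contact_force: [-0.0, -0.3, -0.8]
gripper_width: 0.004
grasp_force: 0.0
```

```bash
python3 - <<'E'
from station import imaging
import cv2
r=imaging.read_camera("side")["frame"][150:330,215:415,::-1]
t=imaging.read_camera("top")["frame"][180:360,200:400,::-1]
cv2.imwrite("pics/c3.png",cv2.resize(cv2.hconcat([r,t]),None,fx=2,fy=2,interpolation=cv2.INTER_CUBIC))
E
```

```text
(no output)
```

View pics/c3.png

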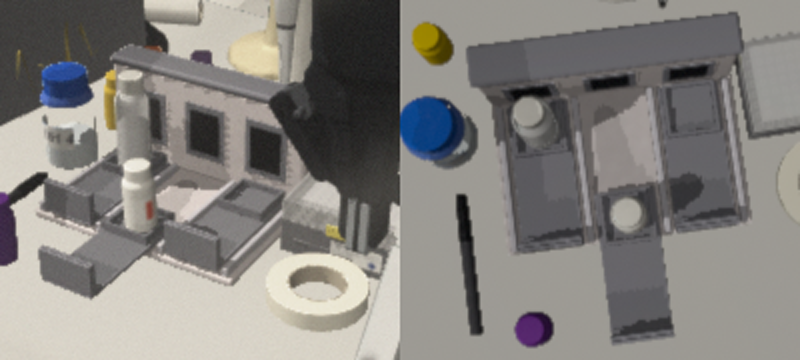

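The picture shows the middle tray fully out with its bottle standing in the seat, the other two trays home, and nothing around the reader moved.

```bash
python3 -c "
from station import bot
print(bot.hand_in())"
```

```text
the job is handed in; nothing more can be done
None
```

The job is handed in: the empty tray is fully home, the short-bottle tray is drawn out to its stop with the bottle standing in its seat, the tall-bottle tray stayed home and the arm is clear; the hand-in call returned no verdict.

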